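# Load the tube and free the jammed welding-jig carriage

### The arm

A 6-joint arm with a two-finger parallel gripper is mounted at the origin on the work surface. World frame = base frame: x ahead of the robot, y to its left, z up, the work surface at z = 0. Lengths are in m, angles in rad, forces in N, time in s.
With the tool pointing down it reaches from about 0.35 to 0.775 m from the base axis. Payload 5.5 kg.
Tool frame: the origin (TCP) lies at the very end of the fingers, on their centre line; the grasp point (between the pads) lies 19 mm behind it; z points along the fingers, y is the line along which they close (so a half turn about z gives the same grasp; the last joint's range is limited). The gripper opens to 85 mm and grips with 20 to 120 N. Pads are 22 mm wide; open, the fingers measure 114 mm over their backs; the gripper's body (76 mm by 85 mm) begins 54 mm behind the grasp point. The pads swing forward as they close: fully open they stand 13 mm farther back than shut.
Start: joints at [-1.268, 0.313, 0.046, 1.304, 0, 1.431], TCP at [0.246, -0.52, 0.231] pointing down, gripper open.
Joint ranges: [-2.76, 2.76], [-0.86, 1.69], [-1.03, 1.26], [-2.2, 2.34], [-1.47, 1.5], [-3.14, 3.14]. Speed limits (rad/s): [2.57, 2.57, 3.14, 3.14, 3.14, 3.14].

### API

Orientations are given as a unit quaternion [w, x, y, z].
In Python, from workcell import get_state, read_camera, hand_in gives the robot as it stands.
- The arm moves only by the tool send_rows, never from a script. Its argument "increments" is a list of rows, each an object of numbers: "dx", "dy", "dz": the shift along the world's x, y, z in units of 25 mm (1.0 is 25 mm); "roll": the turn about the world's z in units of 8 degrees (1.0 is 8 degrees); "claw": the opening, from -1 (shut) to 1 (fully open). In form: [{"dx": .., "dy": .., "dz": .., "roll": .., "claw": ..}, ...]. A call has exactly 5 rows; each row is the pose to reach, as a shift and turn from the pose commanded when the call began; what a row does not reach only later rows make up. A row lasts 1/8 s, in which the tool goes at most 62.5 mm and 10.7 degrees, less where a joint would pass 70% of its speed; a pose out of reach is approached as far as the arm can. A call with a gripper value outside its range is refused whole. The fingers move at their own pace and stop on an object; "grip_force" is the grip in N (left out, the last holds). Time passes only in rows, so rows that repeat a pose let the fingers close, or fill a call up. It gives the time, the measured TCP pose, the force, the opening and the grip force at its end, in the units of the state.
- get_state(): the state, without advancing time (a new reading comes with each control period).
- read_camera(name): name is "scene" or "top" or "wrist"; returns a dict with "image" (400x640x3 uint8, blue, green, red), "fx", "fy", "cx", "cy" (pixels), "dist_coeffs" ([k1, k2, p1, p2, k3] as OpenCV has them; the pictures are not rectified), "world_to_cam" (4x4, takes a point from world to camera coordinates). Camera axes: x right, y up, looking along -z (the intrinsics and any distortion apply to the point x, -y, -z); pixel columns grow to the right and rows downward; lengths in m; the calibration is good to about 2 mm. A picture is of the moment at which its call begins. There is no depth.
- hand_in(): hands the job in; it is judged then, once.
The state is a dict: "clock": time; "joint_pos": joint angles; "qvel": joint speeds; "tau": joint torques, N m; "tcp_pos": TCP position; "orientation": TCP orientation; "wrist_force": force on the tool from outside, world axes, zero at the start; "ft_torque": the same for the moment, N m; "finger_gap": finger opening in m; "grip_force": force on a finger pad.
Only numpy, scipy, OpenCV 4.12 (cv2) and the standard library are available. Lean on these libraries where they do the work, as an engineer would, in place of code of your own. Each camera call takes 0.05 s, during which the arm holds its last target. There are 200 camera calls.

### The job

Lay the square steel tube flat in the nest on the red carriage and let go of it; only then push the carriage along its rail by its upright plate, through the place where it jams on weld spatter, until it rests against the end stop hidden in the grey hood with the stop's spring buffer pressed. Push firmly enough to free it but never ram the slide or the stop, keep the tube seated, and leave everything else on the table alone.

Things in the scene. Friction and masses are not known exactly. Their poses are not given: they have to be found in the camera images.
- rail: Rail unit, bolted down: dark base plate 140 x 370 x 12 mm (its y from -195 to +175 mm) with two aluminium rails, tops 32 mm above the table. Origin: on the table, on the centre line. +y is the direction to push the carriage, toward the grey hood at the +y end; z up. A bead of weld spatter hidden under the carriage jams it 5 to 45 mm after its start.
- carriage: Red carriage on the rails, moving only along the rail's y; axes as the rail's. Deck 96 (x) x 100 (y) mm, 18 mm thick. Origin: centre of its underside, 32 mm above the table; it starts at y = -100 to -88 mm of the rail. It slides with about 8 N of dry friction and stays where left; at the jam it breaks free, with a small jump, at 14 to 22 N in all. Over 30 N from the robot damages it.
- push_plate (a point): Point on the rear (-y) face of the carriage's upright red push plate (80 mm wide in x, 8 mm thick, its top edge 112 mm above the table, rising 62 mm from the deck), midway across and 10 mm below the top edge; 50 mm behind (-y of) the carriage origin. Axes as the carriage's. Push here in +y with shut fingertips reaching 10 to 30 mm below the top edge; nothing stands behind the plate.
- nest (a point): The nest on the deck: middle of the floor (50 mm above the table) of a pocket with four aluminium walls 8 mm high, inside 46 mm in x by 66 mm in y, for the square tube with its length along y. Axes as the carriage's. The push plate's front face is 49 mm behind (-y of) this point; nothing taller than the walls stands beside the nest in x or in front.
- tongue_tip (a point): Tip of the steel tongue (46 mm wide, 16 mm high) that reaches out of the carriage's front, 111 mm ahead (+y) of its origin. It runs in under the hood and is what meets the hidden end stop.
- stop_hood: Grey hood with yellow stripes over the +y end of the rail: 128 mm wide, 100 mm long, top 82 mm above the table, open to -y behind a rubber wiper. Origin: middle of its mouth, 12 mm above the table; axes as the rail's. The end stop is inside, out of sight, at a depth that differs from unit to unit: the tongue tip meets it 26 to 52 mm inside the mouth.
- hood_top (a point): Middle of the hood's top. The stop inside has a short spring buffer: it pushes back with 4 N at first touch, 6.4 N when pressed in 6 mm (on top of the sliding friction); then it is rigid. A carriage let go with the buffer pressed stays there and keeps pressing it. Over 25 N on the stop damages it.
- square_tube: The blank to load: a piece of bare steel square tube, 40 x 40 mm outside, 3 mm wall, 60 mm long, lying on its side with a blue film stripe on top; 0.16 to 0.26 kg. Origin: centre of its underside; its length lies along its y axis, open ends at +-y, z up. Grip it across x (40 mm). The nest takes it either way round.
- hammer: A hammer lying on the table; origin at its underside, handle along its -x. To be left alone.
- wire_brush: A brush lying on the table; origin at its underside, handle along its -x. To be left alone.
- wrench: A wrench lying flat; origin at its underside, handle along its -x. To be left alone.
- spray_can: A spray can, 60 mm across, 170 mm high; origin at the centre of its underside. To be left alone.
- tip_cup: A steel cup, 80 mm across, 80 mm high; origin at the centre of its underside. To be left alone.
- magnet_square: A red triangular magnetic welding square, about 90 mm legs, 20 mm high; origin at the middle of one leg, underside. To be left alone.
- pipe_offcut: A copper pipe offcut standing upright, 42 mm across, 60 mm high: not the part wanted. Origin at the centre of its underside. To be left alone.
There are look-alikes about, which are no part of the job. What is shaped like the square_tube but purple is not meant.

How it is judged:
By the outcome, as a careful person would: the job done as asked, in the order asked, and still so for the second after the job is handed in, with the robot touching nothing.
It also fails if it takes over 69 s, if anything falls off the work surface, if the arm or the gripper's body presses on something with over 40 N, if the wrist force passes 120 N, or if a joint passes its speed limit or range.

## Working session

There is one attempt and no reset: what is moved stays moved. The work goes in short steps, Python scripts to look and compute and a tool call to move; the robot and the scene stay as the last step left them, time stands still between calls to the robot, and variables do not carry over. Pictures are saved under pics/ and viewed, at most 12 in all, crops included, and the job is handed in when it is done.

Besides the shell and the picture viewer there is one more tool, called by a JSON object that holds its "method" and its "body". send_rows: Moves the arm, as the interface text tells. Its arguments: {"type":"object","properties":{"increments":{"type":"array","items":{"type":"object","properties":{"dx":{"type":"number"},"dy":{"type":"number"},"dz":{"type":"number"},"roll":{"type":"number"},"claw":{"type":"number"}}}},"grip_force":{"type":"number"}},"required":["increments"]}

```bash
mkdir -p pics; cat > h.py <<'E'
import numpy as np, cv2, pickle
from workcell import get_state, read_camera, hand_in
def grab(n,f):
    c=read_camera(n); cv2.imwrite(f'pics/{f}.png',c['image']); pickle.dump(c,open(f'pics/{f}.pkl','wb')); return c
def load(f): return pickle.load(open(f'pics/{f}.pkl','rb'))
def K(c): return np.array([[c['fx'],0,c['cx']],[0,c['fy'],c['cy']],[0,0,1.]]),np.array(c['dist_coeffs'],float)
def ray(c,p):
    k,d=K(c); u=cv2.undistortPoints(np.array([[p]],float),k,d)[0,0]
    M=np.array(c['world_to_cam']); R=M[:3,:3]
    return -R.T@M[:3,3], R.T@np.array([u[0],-u[1],-1.])
def onz(c,p,z):
    o,v=ray(c,p); return o+v*(z-o[2])/v[2]
def tri(obs):
    A=np.zeros((3,3));b=np.zeros(3);L=[]
    for c,p in obs:
        o,v=ray(c,p); v=v/np.linalg.norm(v); P=np.eye(3)-np.outer(v,v); A+=P;b+=P@o; L.append((o,P))
    x=np.linalg.solve(A,b); return x,[round(1000*float(np.linalg.norm(P@(x-o))),1) for o,P in L]
def proj(c,X):
    k,d=K(c);M=np.array(c['world_to_cam']); p=M[:3,:3]@np.array(X,float)+M[:3,3]
    return cv2.projectPoints(np.array([[p[0],-p[1],-p[2]]]),np.zeros(3),np.zeros(3),k,d)[0].ravel()
E
python3 -c "
from h import *
a=grab('scene','s0');b=grab('top','t0');w=grab('wrist','w0')
for c in(a,b,w): print(ray(c,(320,200)))
print(get_state())"
```

```text
(array([ 1.15311743, -0.02054512,  0.94533786]), array([-0.56779016, -0.0466176 , -0.82185341]))
(array([ 0.46591611, -0.06447535,  1.22996326]), array([ 0.09225883, -0.02619687, -0.99545545]))
(array([ 0.30670484, -0.49133792,  0.37247435]), array([-0.24244648, -0.12436438, -0.96225924]))
{'clock': 0.15, 'joint_pos': array([-1.26759647e+00,  3.13837273e-01,  4.52659794e-02,  1.30361283e+00,
        2.20702175e-05,  1.43119291e+00]), 'qvel': array([-0.00084081, -0.00161131,  0.00329932, -0.00088316, -0.0005403 ,
       -0.00208436]), 'tau': array([ 2.09646962e-03, -4.81062770e+01,  2.98816627e+01,  1.38905772e-02,
       -1.60486679e-04, -5.55033353e-06]), 'tcp_pos': array([ 0.24625527, -0.51918487,  0.23061904]), 'orientation': array([-6.92479631e-04,  9.75590379e-01,  2.19597202e-01, -4.56981473e-05]), 'wrist_force': array([-1.00685221,  0.18561937, -0.48543677]), 'ft_torque': array([ 0.01933404, -0.04210686, -0.04111643]), 'grip_force': 0.0, 'finger_gap': 0.0856196902910937}
```

View pics/s0.png

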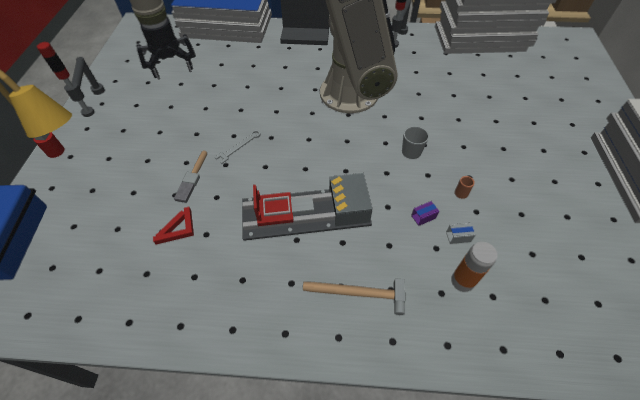

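View pics/t0.png

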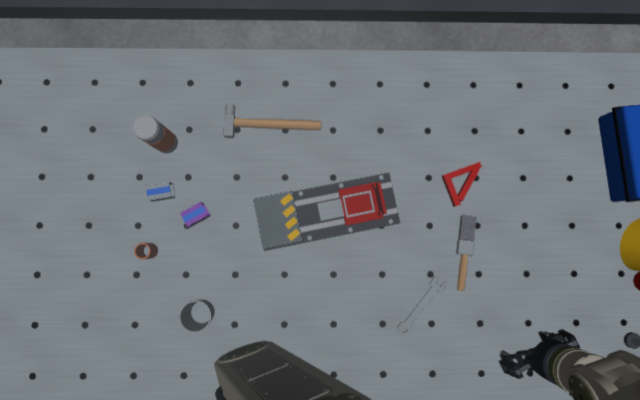

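The scene shows the rail unit at (305,205) and two square tubes with blue stripes. One is purple at scene (425,212) / top (195,214), the other bare steel at scene (460,233) / top (160,191). The bare steel one fits, because purple is excluded. I'll enlarge both views to confirm and measure.

```bash
python3 -c "
from h import *
s=load('s0')['image'];t=load('t0')['image']
def z(i,x,y,w,h): return cv2.resize(i[y:y+h,x:x+w],(400,300),interpolation=cv2.INTER_CUBIC)
# rail crops 160x120 (x2.5); tube crops 80x60 (x5)
o=np.vstack([np.hstack([z(s,400,190,80,60),z(t,140,170,80,60)]),np.hstack([z(s,230,145,160,120),z(t,245,155,160,120)])])
cv2.imwrite('pics/c1.png',o)"
```

```text
(no output)
```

View pics/c1.png

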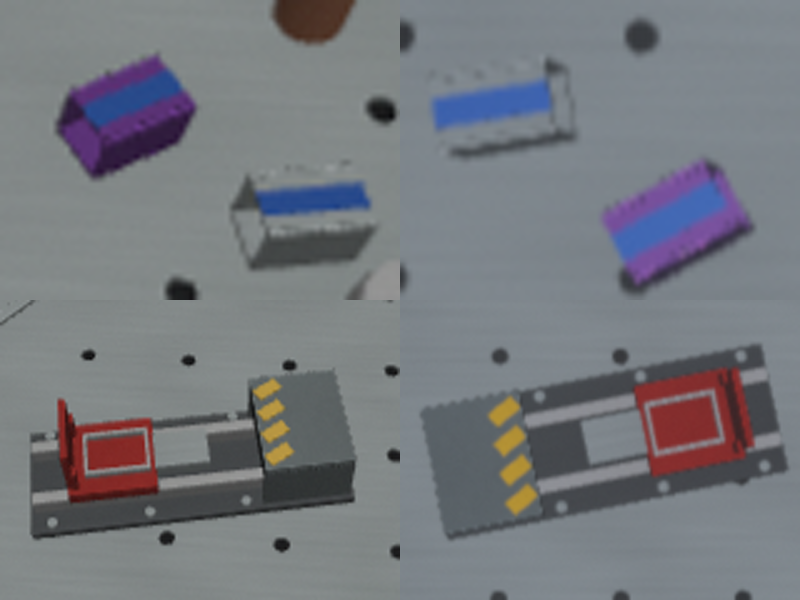

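The crop confirms it: the bare steel tube with the blue stripe is at top (160,191), and the purple decoy is beside it. The rail, nest and plate are clear.

```bash
python3 -c "
from h import *
s=load('s0');t=load('t0')
S5=lambda x,y:(400+x/5-.4,190+y/5-.4);T5=lambda x,y:(140+(x-400)/5-.4,170+y/5-.4)
S2=lambda x,y:(230+x/2.5-.3,145+(y-300)/2.5-.3);T2=lambda x,y:(245+(x-400)/2.5-.3,155+(y-300)/2.5-.3)
def run(n,fs,ft,A,B):
    P=[]
    for a,b in zip(A,B):
        x,e=tri([(s,fs(*a)),(t,ft(*b))]);P.append(x);print(n,x.round(4),e)
    P=np.array(P);m=P.mean(0);d=(P[1]+P[2]-P[0]-P[3])/2
    print(' mid',m.round(4),'axis deg',np.degrees(np.arctan2(d[1],d[0])),'len',np.linalg.norm(d[:2]),'wid',np.linalg.norm((P[2]+P[3]-P[0]-P[1])[:2]/2))
run('tube',S5,T5,[(258,193),(363,182),(371,205),(263,216)],[(551,113),(435,131),(432,98),(549,80)])
run('nest',S2,T2,[(84,432),(150,427),(151,470),(83,475)],[(724,441),(654,455),(645,403),(717,390)])
run('hood',S2,T2,[(248,379),(335,371),(354,457),(262,474)],[(541,514),(447,538),(421,409),(518,391)])
run('plate/base',S2,T2,[(31,434),(33,536)],[(787,467),(761,345)]) if 0 else None
"
```

```text
tube [0.5958 0.2954 0.0373] [0.6, 0.6]
tube [0.5859 0.3537 0.0395] [0.1, 0.1]
tube [0.6027 0.3543 0.0432] [0.0, 0.0]
tube [0.6125 0.2954 0.0411] [0.3, 0.3]
 mid [0.5992 0.3247 0.0403] axis deg 99.53535184909501 len 0.05947152996750426 wid 0.01676647981538976
nest [ 0.5458 -0.2333  0.0629] [0.9, 0.9]
nest [ 0.5314 -0.1606  0.0595] [2.0, 2.0]
nest [ 0.5857 -0.1528  0.0532] [1.3, 1.3]
nest [ 0.5991 -0.2272  0.0559] [1.3, 1.3]
 mid [ 0.5655 -0.1935  0.0579] axis deg 100.70776000527665 len 0.07480931207678651 wid 0.054170449080697194
hood [ 0.4713 -0.0487  0.0816] [1.2, 1.2]
hood [0.4471 0.0488 0.0744] [2.3, 2.3]
hood [0.5756 0.0719 0.0874] [0.6, 0.6]
hood [ 0.5956 -0.0254  0.074 ] [1.7, 1.7]
 mid [0.5224 0.0117 0.0794] axis deg 102.75812582448718 len 0.09989782226560763 wid 0.12850009374040272
```

Measured heights match the text: tube top 40 mm, nest wall tops 58 mm, hood top 80 mm. I'll move over the nest first for a closer wrist view.

{"method": "send_rows", "body": {"increments": [{"dx":0.8,"dy":0.8,"dz":0.2,"roll":0.7,"claw":1},{"dx":2.2,"dy":2.2,"dz":0.4,"roll":1.8,"claw":1},{"dx":3.7,"dy":3.7,"dz":0.6,"roll":3.0,"claw":1},{"dx":5.2,"dy":5.2,"dz":0.6,"roll":4.2,"claw":1},{"dx":6.7,"dy":6.7,"dz":0.6,"roll":5.4,"claw":1}]}}

```text
clock: 0.78
tcp_pos: [0.4148, -0.3508, 0.2462]
orientation: [0.0, 0.825, 0.565, 0.0]
wrist_force: [0.0, 0.4, -0.7]
finger_gap: 0.0853
grip_force: 0.0
```

{"method": "send_rows", "body": {"increments": [{"dx":1.5,"dy":1.5,"dz":0.2,"roll":1.0,"claw":1},{"dx":3.0,"dy":3.0,"dz":0.4,"roll":2.0,"claw":1},{"dx":4.6,"dy":4.6,"dz":0.6,"roll":3.1,"claw":1},{"dx":6.0,"dy":6.0,"dz":0.6,"roll":4.1,"claw":1},{"dx":6.0,"dy":6.0,"dz":0.6,"roll":4.1,"claw":1}]}}

```text
clock: 1.4
tcp_pos: [0.5656, -0.1993, 0.2606]
orientation: [-0.0, 0.631, 0.775, 0.0]
wrist_force: [-0.1, 0.8, -0.1]
finger_gap: 0.085
grip_force: 0.0
```

```bash
python3 -c "
from h import *
w=grab('wrist','w1');s=get_state();print(s['tcp_pos'],s['orientation'],s['joint_pos'],s['wrist_force'],s['qvel'].round(2))
q=s['orientation'];print('yaw',np.degrees(2*np.arctan2(q[2],q[1]))-90)
a=load('s0');t=load('t0')
print('can',onz(t,(167,145),0),onz(t,(148,128),.17),'purple',onz(t,(195,214),.04),'tube in s0 check',proj(t,[.599,.325,.04]))"
```

```text
[ 0.56449507 -0.20062974  0.26062257] [-4.98036927e-04  6.32642779e-01  7.74443560e-01 -1.96217341e-04] [-4.75337297e-01  3.57241280e-01  1.79587532e-01  1.39419851e+00
 -1.76569044e-04  8.94584953e-01] [-0.49608717  0.61361839  0.06172699] [-0.04 -0.01 -0.02  0.   -0.01  0.  ]
yaw 11.50924216700433
can [0.728046   0.31699162 0.        ] [0.73186839 0.30953238 0.17      ] purple [0.53891754 0.22756599 0.04      ] tube in s0 check [157.78000402 190.78349962]
```

View pics/w1.png

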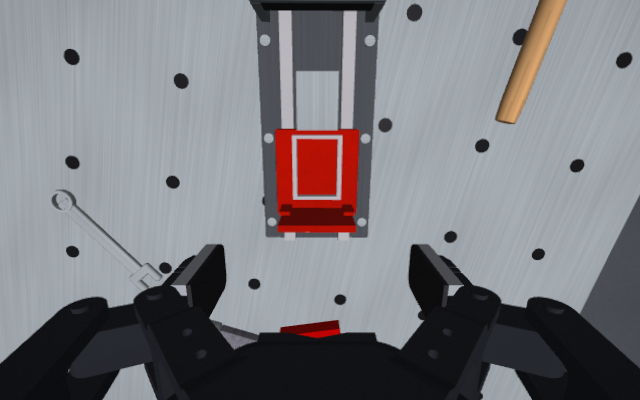

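The wrist view shows the carriage with the nest walls' outer corners at about (292,135), (342,135), (342,200) and (293,200), and the plate top edge near row 230. I'll measure from it.

```bash
python3 -c "
from h import *
w=load('w1');im=w['image'].astype(int)
g=(im.min(2)>120)[128:204,284:350]
n,l,st,c=cv2.connectedComponentsWithStats(g.astype(np.uint8))
i=1+st[1:,4].argmax(); ys,xs=np.where(l==i); pts=np.c_[xs+284,ys+128].astype(np.float32)
print(st[i]+[284,128,0,0,0])
P=np.array([onz(w,p,.058)[:2] for p in pts])*1000
r=cv2.minAreaRect(P.astype(np.float32));print('nest rect',r)
# deck front corners, base sides
red=((im[:,:,2]>120)&(im[:,:,1]<60))
L=[];R=[]
for y in range(140,198):
    x=np.where(red[y,270:365])[0]+270; L.append(onz(w,(x[0]-.5,y),.05)[:2]);R.append(onz(w,(x[-1]+.5,y),.05)[:2])
for E in(L,R):
    vx,vy,x0,y0=cv2.fitLine(np.array(E,np.float32)*1000,cv2.DIST_HUBER,0,.01,.01).ravel();print('deck side dir',np.degrees(np.arctan2(vy,vx))%180,'x at y=-190',x0+(-190-y0)*vx/vy)
F=[]
for x in range(285,350):
    y=np.where(red[120:140,x])[0][0]+120;F.append(onz(w,(x,y-.5),.05)[:2])
vx,vy,x0,y0=cv2.fitLine(np.array(F,np.float32)*1000,cv2.DIST_HUBER,0,.01,.01).ravel();print('front',np.degrees(np.arctan2(vy,vx)),x0,y0)
print('plate top rear edge', onz(w,(277,231),.112),onz(w,(355,231),.112))
# combined height of nest via top view
t=load('t0');T2=lambda x,y:(245+(x-400)/2.5-.3,155+(y-300)/2.5-.3)
for a,b in zip([(293,136),(342,136),(341,198),(294,198)],[(654,455),(645,403),(717,390),(724,441)]): print(tri([(w,a),(t,T2(*b))]))
"
```

```text
[292 135  51  65 923]
nest rect ((564.1937255859375, -192.81166076660156), (56.23426818847656, 73.42655944824219), 11.692255020141602)
deck side dir 101.75989 x at y=-190 514.7958
deck side dir 101.24519 x at y=-190 611.9222
front 12.133204 551.64856 -152.93219
plate top rear edge [ 0.53597816 -0.25516478  0.112     ] [ 0.61343596 -0.23912705  0.112     ]
(array([ 0.53151683, -0.16269505,  0.06186921]), [0.2, 0.2])
(array([ 0.57855124, -0.14890136,  0.12231237]), [0.2, 0.2])
(array([ 0.60579   , -0.23557099,  0.00415235]), [0.7, 0.7])
(array([ 0.54601064, -0.23545574,  0.05101633]), [0.9, 0.9])
```

{"method": "send_rows", "body": {"increments": [{"dx":0.1,"dy":1.2,"roll":0,"claw":0.6},{"dx":0.2,"dy":3.4,"roll":0,"claw":0.6},{"dx":0.4,"dy":5.8,"roll":0,"claw":0.6},{"dx":0.6,"dy":8.2,"roll":0,"claw":0.6},{"dx":0.8,"dy":10.6,"roll":0,"claw":0.6}]}}

```text
schema error: expected keys dx, dy, dz, roll, claw
```

{"method": "send_rows", "body": {"increments": [{"dx":0.2,"dy":2.4,"roll":0,"claw":0.6},{"dx":0.4,"dy":4.8,"roll":-0.1,"claw":0.6},{"dx":0.5,"dy":7.2,"roll":-0.2,"claw":0.6},{"dx":0.6,"dy":9.4,"roll":-0.25,"claw":0.6},{"dx":0.6,"dy":10.4,"roll":-0.25,"claw":0.6}]}}

```text
schema error: expected keys dx, dy, dz, roll, claw
```

{"method": "send_rows", "body": {"increments": [{"claw":0.6},{"claw":0.6},{"claw":0.6},{"claw":0.6},{"claw":0.6}]}}

```text
schema error: expected keys dx, dy, dz, roll, claw
```

```bash
python3 -c "
from h import *
w=grab('wrist','w2');s=get_state();print(s['tcp_pos'],s['finger_gap'],s['wrist_force'])
q=s['orientation'];print('yaw',np.degrees(2*np.arctan2(q[2],q[1]))-90)
im=w['image'].astype(int)
b=((im[:,:,0]>130)&(im[:,:,0]-im[:,:,2]>70)&(im[:,:,1]-im[:,:,2]>-5)).astype(np.uint8)
n,l,st,c=cv2.connectedComponentsWithStats(b)
for i in range(1,n):
    if st[i,4]>150:
        ys,xs=np.where(l==i);P=np.array([onz(w,p,.04)[:2] for p in np.c_[xs,ys]])*1000
        print(st[i],c[i],P.mean(0),cv2.minAreaRect(P.astype(np.float32)))
        if len(xs)>0: cv2.drawMarker(w['image'],tuple(int(v) for v in c[i]),(0,0,255),0,8)
cv2.imwrite('pics/w2m.png',w['image'])"
```

```text
[ 0.56379346 -0.20155922  0.26070793] 0.08560036052445517 [ 0.02939767 -0.89207184  0.52019886]
yaw 11.404999474906745
```

View pics/w2m.png

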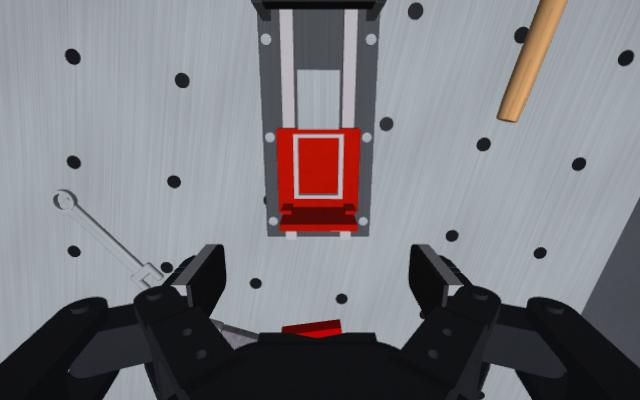

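The view is unchanged because all keys are required and the moves were refused. I'll send them again with every key filled in.

{"method": "send_rows", "body": {"increments": [{"dx":0.1,"dy":1.2,"dz":0,"roll":0,"claw":0.6},{"dx":0.2,"dy":3.4,"dz":0,"roll":0,"claw":0.6},{"dx":0.4,"dy":5.8,"dz":0,"roll":0,"claw":0.6},{"dx":0.6,"dy":8.2,"dz":0,"roll":0,"claw":0.6},{"dx":0.8,"dy":10.6,"dz":0,"roll":0,"claw":0.6}]}}

```text
clock: 2.12
tcp_pos: [0.5834, 0.0629, 0.2615]
orientation: [0.0, 0.635, 0.772, -0.0]
wrist_force: [0.3, -0.6, 0.8]
finger_gap: 0.0684
grip_force: 0.0
```

{"method": "send_rows", "body": {"increments": [{"dx":0.2,"dy":2.4,"dz":0,"roll":0,"claw":0.6},{"dx":0.4,"dy":4.8,"dz":0,"roll":-0.1,"claw":0.6},{"dx":0.5,"dy":7.2,"dz":0,"roll":-0.2,"claw":0.6},{"dx":0.6,"dy":9.4,"dz":0,"roll":-0.25,"claw":0.6},{"dx":0.6,"dy":10.4,"dz":0,"roll":-0.25,"claw":0.6}]}}

```text
clock: 2.75
tcp_pos: [0.5988, 0.3241, 0.2608]
orientation: [-0.0, 0.647, 0.762, -0.0]
wrist_force: [-0.6, 0.1, -0.7]
finger_gap: 0.0682
grip_force: 0.0
```

{"method": "send_rows", "body": {"increments": [{"dx":0,"dy":0,"dz":0,"roll":0,"claw":0.6},{"dx":0,"dy":0,"dz":0,"roll":0,"claw":0.6},{"dx":0,"dy":0,"dz":0,"roll":0,"claw":0.6},{"dx":0,"dy":0,"dz":0,"roll":0,"claw":0.6},{"dx":0,"dy":0,"dz":0,"roll":0,"claw":0.6}]}}

```text
clock: 3.38
tcp_pos: [0.599, 0.3222, 0.2616]
orientation: [0.0, 0.647, 0.762, 0.0]
wrist_force: [1.0, 0.3, -0.1]
finger_gap: 0.0684
grip_force: 0.0
```

```bash
python3 -c "
from h import *
w=grab('wrist','w2');s=get_state();print(s['tcp_pos'],s['finger_gap'],s['wrist_force'])
q=s['orientation'];print('yaw',np.degrees(2*np.arctan2(q[2],q[1]))-90)
im=w['image'].astype(int)
b=((im[:,:,0]>130)&(im[:,:,0]-im[:,:,2]>70)&(im[:,:,1]-im[:,:,2]>-5)).astype(np.uint8)
n,l,st,c=cv2.connectedComponentsWithStats(b)
for i in range(1,n):
    if st[i,4]>150:
        ys,xs=np.where(l==i);P=np.array([onz(w,p,.04)[:2] for p in np.c_[xs,ys]])*1000
        print(st[i],c[i],P.mean(0),cv2.minAreaRect(P.astype(np.float32)))
        if len(xs)>0: cv2.drawMarker(w['image'],tuple(int(v) for v in c[i]),(0,0,255),0,8)
cv2.imwrite('pics/w2m.png',w['image'])"
```

```text
[0.59902649 0.32241398 0.26152729] 0.06807860084770903 [ 0.01630123  0.55183667 -0.77647962]
yaw 9.32725361541732
[310 143  14  50 670] [316.79104478 167.08208955] [598.5120719  326.10336143] ((598.3489990234375, 325.1352233886719), (15.529927253723145, 59.43729782104492), 9.633033752441406)
[244 209  29  45 558] [258.00896057 230.8781362 ] [538.22646151 233.43532609] ((538.3849487304688, 232.86630249023438), (16.030067443847656, 60.315757751464844), 29.149456024169922)
```

View pics/w2m.png

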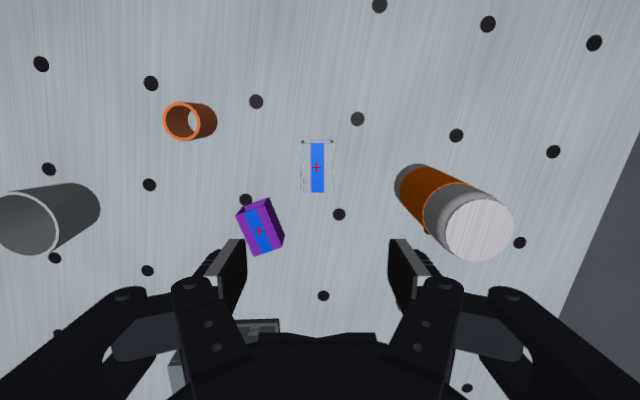

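The steel tube is directly ahead of the fingers at (317,167), with its centre at (0.5985, 0.3255) and yaw 9.5°. The purple one at (258,231) and the can at (470,220) are clear of the fingers. I'll descend and grip.

{"method": "send_rows", "body": {"increments": [{"dx":0,"dy":0.1,"dz":-1.2,"roll":0,"claw":0.6},{"dx":0,"dy":0.1,"dz":-2.8,"roll":0,"claw":0.6},{"dx":0,"dy":0.1,"dz":-4.4,"roll":0,"claw":0.6},{"dx":0,"dy":0.1,"dz":-5.8,"roll":0,"claw":0.6},{"dx":0,"dy":0.1,"dz":-7,"roll":0,"claw":0.6}]}}

```text
clock: 4.05
tcp_pos: [0.5984, 0.3252, 0.0848]
orientation: [-0.0, 0.647, 0.762, -0.0]
wrist_force: [-0.1, -0.0, 0.4]
finger_gap: 0.0682
grip_force: 0.0
```

{"method": "send_rows", "body": {"increments": [{"dx":0,"dy":0,"dz":-0.8,"roll":0,"claw":0.6},{"dx":0,"dy":0,"dz":-1.6,"roll":0,"claw":0.6},{"dx":0,"dy":0,"dz":-2.3,"roll":0,"claw":0.6},{"dx":0,"dy":0,"dz":-2.9,"roll":0,"claw":0.6},{"dx":0,"dy":0,"dz":-2.9,"roll":0,"claw":0.6}]}}

```text
clock: 4.68
tcp_pos: [0.5978, 0.325, 0.0123]
orientation: [-0.001, 0.647, 0.763, -0.001]
wrist_force: [0.9, 1.2, 0.7]
finger_gap: 0.0683
grip_force: 0.0
```

{"method": "send_rows", "body": {"increments": [{"dx":0,"dy":0,"dz":0,"roll":0,"claw":0.2},{"dx":0,"dy":0,"dz":0,"roll":0,"claw":0},{"dx":0,"dy":0,"dz":0,"roll":0,"claw":-0.4},{"dx":0,"dy":0,"dz":0,"roll":0,"claw":-0.4},{"dx":0,"dy":0,"dz":0,"roll":0,"claw":-0.4}], "grip_force": 40}}

```text
clock: 5.3
tcp_pos: [0.5996, 0.3257, 0.015]
orientation: [0.0, 0.647, 0.763, 0.001]
wrist_force: [-0.7, 0.3, 5.3]
finger_gap: 0.0394
grip_force: 43.0
```

{"method": "send_rows", "body": {"increments": [{"dx":0,"dy":0,"dz":0.4,"roll":0,"claw":-0.4},{"dx":0,"dy":0,"dz":1.4,"roll":0,"claw":-0.4},{"dx":0,"dy":0,"dz":2.8,"roll":0,"claw":-0.4},{"dx":0,"dy":0,"dz":4.4,"roll":0,"claw":-0.4},{"dx":0,"dy":0,"dz":6,"roll":0,"claw":-0.4}]}}

```text
clock: 5.92
tcp_pos: [0.5983, 0.3251, 0.1646]
orientation: [-0.0, 0.647, 0.762, -0.001]
wrist_force: [0.3, 0.4, -3.0]
finger_gap: 0.0389
grip_force: 42.2
```

{"method": "send_rows", "body": {"increments": [{"dx":-0.1,"dy":-1,"dz":1.3,"roll":0,"claw":-0.4},{"dx":-0.2,"dy":-2.8,"dz":1.9,"roll":0,"claw":-0.4},{"dx":-0.3,"dy":-5,"dz":2,"roll":0,"claw":-0.4},{"dx":-0.5,"dy":-7.2,"dz":2,"roll":0,"claw":-0.4},{"dx":-0.7,"dy":-9.4,"dz":2,"roll":0.1,"claw":-0.4}]}}

```text
clock: 6.55
tcp_pos: [0.5806, 0.0888, 0.2138]
orientation: [-0.0, 0.641, 0.767, -0.0]
wrist_force: [1.3, -0.4, -1.7]
finger_gap: 0.0393
grip_force: 42.2
```

{"method": "send_rows", "body": {"increments": [{"dx":-0.2,"dy":-2.2,"dz":0,"roll":0.1,"claw":-0.4},{"dx":-0.4,"dy":-4.4,"dz":0,"roll":0.2,"claw":-0.4},{"dx":-0.5,"dy":-6.6,"dz":0,"roll":0.2,"claw":-0.4},{"dx":-0.6,"dy":-8.8,"dz":0,"roll":0.2,"claw":-0.4},{"dx":-0.7,"dy":-10.4,"dz":0,"roll":0.2,"claw":-0.4}]}}

```text
clock: 7.18
tcp_pos: [0.5631, -0.1718, 0.2136]
orientation: [-0.0, 0.631, 0.775, -0.0]
wrist_force: [0.4, 0.4, -2.3]
finger_gap: 0.0393
grip_force: 42.2
```

{"method": "send_rows", "body": {"increments": [{"dx":0,"dy":-0.5,"dz":0,"roll":0,"claw":-0.4},{"dx":0,"dy":-0.9,"dz":0,"roll":0,"claw":-0.4},{"dx":0,"dy":-0.9,"dz":0,"roll":0,"claw":-0.4},{"dx":0,"dy":-0.9,"dz":0,"roll":0,"claw":-0.4},{"dx":0,"dy":-0.9,"dz":0,"roll":0,"claw":-0.4}]}}

```text
clock: 7.8
tcp_pos: [0.564, -0.191, 0.2139]
orientation: [-0.0, 0.63, 0.776, 0.0]
wrist_force: [0.2, -0.2, -1.9]
finger_gap: 0.0391
grip_force: 42.2
```

```bash
python3 -c "
from h import *
w=grab('wrist','w3');s=get_state();print(s['clock'],s['tcp_pos'],s['finger_gap'],s['wrist_force'])
q=s['orientation'];print('yaw',np.degrees(2*np.arctan2(q[2],q[1]))-90)"
```

```text
7.85 [ 0.56399101 -0.19113693  0.21389582] 0.03875869164770493 [-0.77258594  0.13729731 -1.36353082]
yaw 11.849213990739116
```

View pics/w3.png

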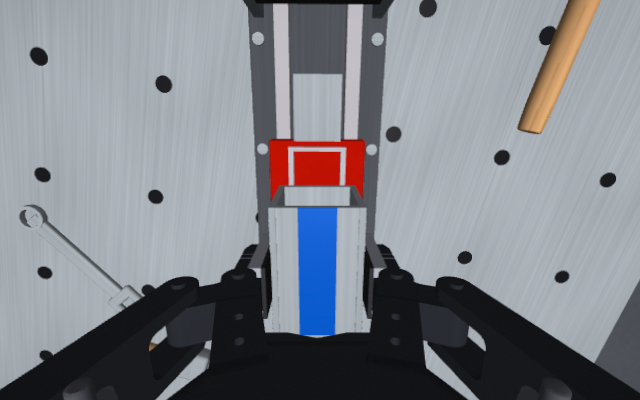

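The tube is held square. Its front top edge runs (270,208)–(367,208), and the nest's front wall is at row 148, columns 288–347. I'll work out the tube's offset in the gripper and re-check the nest.

```bash
python3 -c "
from h import *
w=load('w3');u=np.array([np.cos(np.radians(101.6)),np.sin(np.radians(101.6))]);x=np.array([u[1],-u[0]])
t=np.array([.564,-.1911])
for n,a,b,z in[('tube front top',(270,208),(367,208),.2396),('tube front bottom',(286,186),(349,186),.1996),('nest front outer',(288,147),(347,147),.058),('deck front',(271,140),(363,140),.05)]:
    A=onz(w,a,z)[:2];B=onz(w,b,z)[:2];m=(A+B)/2-t;d=B-A
    print(n,'x',(m@x*1000).round(1),'y',(m@u*1000).round(1),'ang',np.degrees(np.arctan2(d[1],d[0])).round(2),'w',np.linalg.norm(d)*1000)
n=np.array([.5642,-.1928])-t;print('nest rel',n@x*1000,n@u*1000)
# camera consistency: same world points seen in w1,w3
w1=load('w1')
for p1,p3 in[((277,129),(271,140)),((357,129),(363,140)),((292.5,135),(288,147)),((342,135),(347,147))]: print(tri([(w1,p1),(w,p3)]))
"
```

```text
tube front top x 0.6 y 30.0 ang 11.87 w 38.565274108009106
tube front bottom x 0.3 y 29.6 ang 11.87 w 33.01461986837155
nest front outer x 0.6 y 35.0 ang 11.87 w 56.948518118892196
deck front x 0.1 y 41.0 ang 11.87 w 90.61907047361024
nest rel -0.145917416028185 -1.7054935085481024
(array([ 0.51262743, -0.15934021,  0.05835653]), [0.1, 0.1])
(array([ 0.5996847 , -0.14158378,  0.05216693]), [0.1, 0.1])
(array([ 0.5306825 , -0.16151173,  0.06695325]), [0.4, 0.4])
(array([ 0.58365327, -0.15034121,  0.06829094]), [0.6, 0.6])
```

{"method": "send_rows", "body": {"increments": [{"dx":0.01,"dy":-0.07,"dz":-0.8,"roll":0,"claw":-0.4},{"dx":0.01,"dy":-0.07,"dz":-2,"roll":0,"claw":-0.4},{"dx":0.01,"dy":-0.07,"dz":-3.4,"roll":0,"claw":-0.4},{"dx":0.01,"dy":-0.07,"dz":-4.6,"roll":0,"claw":-0.4},{"dx":0.01,"dy":-0.07,"dz":-5.2,"roll":0,"claw":-0.4}]}}

```text
clock: 8.48
tcp_pos: [0.5632, -0.1929, 0.0821]
orientation: [-0.001, 0.631, 0.776, -0.0]
wrist_force: [-0.3, -0.3, -2.3]
finger_gap: 0.0391
grip_force: 42.1
```

{"method": "send_rows", "body": {"increments": [{"dx":0,"dy":0,"dz":0,"roll":0,"claw":-0.4},{"dx":0,"dy":0,"dz":-0.1,"roll":0,"claw":-0.4},{"dx":0,"dy":0,"dz":-0.2,"roll":0,"claw":-0.4},{"dx":0,"dy":0,"dz":-0.3,"roll":0,"claw":-0.4},{"dx":0,"dy":0,"dz":-0.4,"roll":0,"claw":-0.4}]}}

```text
clock: 9.1
tcp_pos: [0.5643, -0.1939, 0.074]
orientation: [0.0, 0.631, 0.776, 0.0]
wrist_force: [1.0, -0.4, -2.8]
finger_gap: 0.039
grip_force: 42.1
```

{"method": "send_rows", "body": {"increments": [{"dx":0,"dy":0,"dz":-0.06,"roll":0,"claw":-0.4},{"dx":0,"dy":0,"dz":-0.12,"roll":0,"claw":-0.4},{"dx":0,"dy":0,"dz":-0.18,"roll":0,"claw":-0.4},{"dx":0,"dy":0,"dz":-0.24,"roll":0,"claw":-0.4},{"dx":0,"dy":0,"dz":-0.3,"roll":0,"claw":-0.4}]}}

```text
clock: 9.72
tcp_pos: [0.5641, -0.1938, 0.0662]
orientation: [0.0, 0.631, 0.776, 0.0]
wrist_force: [0.1, 1.1, -2.7]
finger_gap: 0.0393
grip_force: 42.1
```

{"method": "send_rows", "body": {"increments": [{"dx":0,"dy":0,"dz":-0.03,"roll":0,"claw":-0.4},{"dx":0,"dy":0,"dz":-0.06,"roll":0,"claw":-0.4},{"dx":0,"dy":0,"dz":-0.08,"roll":0,"claw":-0.4},{"dx":0,"dy":0,"dz":-0.08,"roll":0,"claw":-0.4},{"dx":0,"dy":0,"dz":-0.08,"roll":0,"claw":-0.4}]}}

```text
clock: 10.35
tcp_pos: [0.5641, -0.1939, 0.065]
orientation: [0.0, 0.631, 0.776, 0.0]
wrist_force: [-3.2, 1.3, 6.6]
finger_gap: 0.0392
grip_force: 43.1
```

Contact came at 65 mm, the seat height expected from the table grasp (15 mm + 50 mm). Release and rise.

{"method": "send_rows", "body": {"increments": [{"dx":0,"dy":0,"dz":0,"roll":0,"claw":0.1},{"dx":0,"dy":0,"dz":0,"roll":0,"claw":0.3},{"dx":0,"dy":0,"dz":0,"roll":0,"claw":0.5},{"dx":0,"dy":0,"dz":0,"roll":0,"claw":0.5},{"dx":0,"dy":0,"dz":0,"roll":0,"claw":0.5}]}}

```text
clock: 10.98
tcp_pos: [0.5641, -0.1938, 0.0642]
orientation: [-0.0, 0.631, 0.776, 0.0]
wrist_force: [-0.1, -0.4, 0.5]
finger_gap: 0.0639
grip_force: 0.0
```

{"method": "send_rows", "body": {"increments": [{"dx":0,"dy":0,"dz":0.5,"roll":0,"claw":0.5},{"dx":0,"dy":0,"dz":1.6,"roll":0,"claw":0.5},{"dx":0,"dy":0,"dz":3,"roll":0,"claw":0.5},{"dx":0,"dy":0,"dz":4.6,"roll":0,"claw":0.5},{"dx":0,"dy":0,"dz":5.6,"roll":0,"claw":0.5}]}}

```text
clock: 11.6
tcp_pos: [0.5649, -0.1942, 0.2077]
orientation: [0.002, 0.631, 0.776, 0.0]
wrist_force: [0.4, -1.1, 0.1]
finger_gap: 0.064
grip_force: 0.0
```

{"method": "send_rows", "body": {"increments": [{"dx":0.1,"dy":-0.6,"dz":0.4,"roll":0,"claw":0.5},{"dx":0.2,"dy":-1.2,"dz":0.4,"roll":0,"claw":0.5},{"dx":0.4,"dy":-2,"dz":0.4,"roll":0,"claw":0.2},{"dx":0.4,"dy":-2,"dz":0.4,"roll":0,"claw":-0.4},{"dx":0.4,"dy":-2,"dz":0.4,"roll":0,"claw":-1}]}}

```text
clock: 12.22
tcp_pos: [0.5737, -0.2438, 0.2134]
orientation: [-0.001, 0.631, 0.776, 0.0]
wrist_force: [-1.1, 0.2, 0.8]
finger_gap: 0.0153
grip_force: 0.0
```

```bash
python3 -c "
from h import *
w=grab('wrist','w4');t=grab('top','t4');sc=grab('scene','s4');s=get_state();print(s['clock'],s['tcp_pos'],s['finger_gap'],s['wrist_force'])
a=w['image'][0:300,120:520];b=cv2.resize(sc['image'][160:260,230:390],(400,250),interpolation=cv2.INTER_CUBIC)
a2=np.vstack([a,np.zeros((0,400,3),np.uint8)]);b=np.vstack([b,np.zeros((50,400,3),np.uint8)])
cv2.imwrite('pics/c4.png',np.hstack([a2,b]))"
```

```text
12.375 [ 0.57392484 -0.24333536  0.2140011 ] 0.0003232386009574031 [0.26201536 0.22794521 0.02384239]
```

View pics/c4.png

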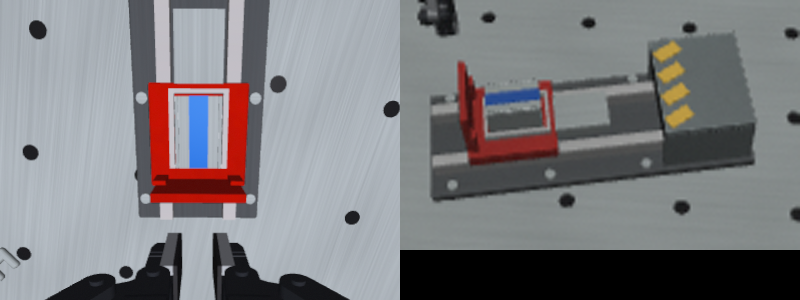

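The tube sits inside the walls, with its blue stripe on top and a visible margin all round. The fingers are shut and behind it. I'll go behind the plate and down to about 20 mm below its top edge.

{"method": "send_rows", "body": {"increments": [{"dx":0.2,"dy":-1,"dz":0,"roll":0,"claw":-1},{"dx":0.4,"dy":-2,"dz":0,"roll":0,"claw":-1},{"dx":0.47,"dy":-2.2,"dz":-1,"roll":0,"claw":-1},{"dx":0.47,"dy":-2.2,"dz":-2.4,"roll":0,"claw":-1},{"dx":0.47,"dy":-2.2,"dz":-3.6,"roll":0,"claw":-1}]}}

```text
clock: 13.0
tcp_pos: [0.5857, -0.2983, 0.1232]
orientation: [-0.0, 0.631, 0.776, 0.0]
wrist_force: [0.2, -1.8, -1.5]
finger_gap: 0.0
grip_force: 0.0
```

{"method": "send_rows", "body": {"increments": [{"dx":0,"dy":0,"dz":-0.8,"roll":0,"claw":-1},{"dx":0,"dy":0,"dz":-1.3,"roll":0,"claw":-1},{"dx":0,"dy":0,"dz":-1.3,"roll":0,"claw":-1},{"dx":-0.1,"dy":0.4,"dz":-1.3,"roll":0,"claw":-1},{"dx":-0.2,"dy":0.8,"dz":-1.3,"roll":0,"claw":-1}]}}

```text
clock: 13.62
tcp_pos: [0.5813, -0.2784, 0.093]
orientation: [0.001, 0.631, 0.776, 0.0]
wrist_force: [-0.6, -0.8, -0.3]
finger_gap: 0.0001
grip_force: 0.0
```

{"method": "send_rows", "body": {"increments": [{"dx":-0.02,"dy":0.1,"dz":0,"roll":0,"claw":-1},{"dx":-0.04,"dy":0.2,"dz":0,"roll":0,"claw":-1},{"dx":-0.05,"dy":0.25,"dz":0,"roll":0,"claw":-1},{"dx":-0.06,"dy":0.3,"dz":0,"roll":0,"claw":-1},{"dx":-0.07,"dy":0.35,"dz":0,"roll":0,"claw":-1}]}}

```text
clock: 14.25
tcp_pos: [0.5791, -0.2702, 0.0917]
orientation: [-0.0, 0.631, 0.776, 0.0]
wrist_force: [0.3, 0.3, 0.3]
finger_gap: 0.0001
grip_force: 0.0
```

Next I'll creep at 5 mm per call until contact.

{"method": "send_rows", "body": {"increments": [{"dx":-0.01,"dy":0.04,"dz":0,"roll":0,"claw":-1},{"dx":-0.02,"dy":0.08,"dz":0,"roll":0,"claw":-1},{"dx":-0.03,"dy":0.12,"dz":0,"roll":0,"claw":-1},{"dx":-0.03,"dy":0.16,"dz":0,"roll":0,"claw":-1},{"dx":-0.04,"dy":0.2,"dz":0,"roll":0,"claw":-1}]}}

```text
clock: 14.88
tcp_pos: [0.5781, -0.265, 0.0918]
orientation: [0.0, 0.631, 0.776, 0.0]
wrist_force: [-1.0, 0.3, 0.1]
finger_gap: -0.0002
grip_force: 0.0
```

{"method": "send_rows", "body": {"increments": [{"dx":-0.01,"dy":0.04,"dz":0,"roll":0,"claw":-1},{"dx":-0.02,"dy":0.08,"dz":0,"roll":0,"claw":-1},{"dx":-0.03,"dy":0.12,"dz":0,"roll":0,"claw":-1},{"dx":-0.03,"dy":0.16,"dz":0,"roll":0,"claw":-1},{"dx":-0.04,"dy":0.2,"dz":0,"roll":0,"claw":-1}]}}

```text
clock: 15.5
tcp_pos: [0.5771, -0.26, 0.0918]
orientation: [0.0, 0.631, 0.776, 0.0]
wrist_force: [-0.9, -0.4, 0.8]
finger_gap: 0.0001
grip_force: 0.0
```

{"method": "send_rows", "body": {"increments": [{"dx":-0.01,"dy":0.04,"dz":0,"roll":0,"claw":-1},{"dx":-0.02,"dy":0.08,"dz":0,"roll":0,"claw":-1},{"dx":-0.03,"dy":0.12,"dz":0,"roll":0,"claw":-1},{"dx":-0.03,"dy":0.16,"dz":0,"roll":0,"claw":-1},{"dx":-0.04,"dy":0.2,"dz":0,"roll":0,"claw":-1}]}}

```text
clock: 16.12
tcp_pos: [0.5766, -0.2576, 0.0919]
orientation: [0.002, 0.631, 0.775, -0.001]
wrist_force: [0.9, -7.8, -4.5]
finger_gap: -0.0001
grip_force: 4.0
```

{"method": "send_rows", "body": {"increments": [{"dx":-0.01,"dy":0.03,"dz":0,"roll":0,"claw":-1},{"dx":-0.01,"dy":0.06,"dz":0,"roll":0,"claw":-1},{"dx":-0.02,"dy":0.09,"dz":0,"roll":0,"claw":-1},{"dx":-0.02,"dy":0.12,"dz":0,"roll":0,"claw":-1},{"dx":-0.03,"dy":0.15,"dz":0,"roll":0,"claw":-1}]}}

```text
clock: 16.75
tcp_pos: [0.5759, -0.2539, 0.0919]
orientation: [0.002, 0.631, 0.775, -0.001]
wrist_force: [0.7, -8.4, -3.5]
finger_gap: -0.0002
grip_force: 4.0
```

{"method": "send_rows", "body": {"increments": [{"dx":-0.01,"dy":0.03,"dz":0,"roll":0,"claw":-1},{"dx":-0.01,"dy":0.06,"dz":0,"roll":0,"claw":-1},{"dx":-0.02,"dy":0.09,"dz":0,"roll":0,"claw":-1},{"dx":-0.02,"dy":0.12,"dz":0,"roll":0,"claw":-1},{"dx":-0.03,"dy":0.15,"dz":0,"roll":0,"claw":-1}]}}

```text
clock: 17.38
tcp_pos: [0.5751, -0.2502, 0.0919]
orientation: [0.002, 0.632, 0.775, -0.001]
wrist_force: [0.9, -8.0, -3.4]
finger_gap: -0.0
grip_force: 4.0
```

{"method": "send_rows", "body": {"increments": [{"dx":-0.01,"dy":0.03,"dz":0,"roll":0,"claw":-1},{"dx":-0.01,"dy":0.06,"dz":0,"roll":0,"claw":-1},{"dx":-0.02,"dy":0.09,"dz":0,"roll":0,"claw":-1},{"dx":-0.02,"dy":0.12,"dz":0,"roll":0,"claw":-1},{"dx":-0.03,"dy":0.15,"dz":0,"roll":0,"claw":-1}]}}

```text
clock: 18.0
tcp_pos: [0.5743, -0.2464, 0.0919]
orientation: [0.002, 0.632, 0.775, -0.001]
wrist_force: [1.0, -7.6, -3.9]
finger_gap: -0.0001
grip_force: 4.0
```

{"method": "send_rows", "body": {"increments": [{"dx":-0.01,"dy":0.03,"dz":0,"roll":0,"claw":-1},{"dx":-0.01,"dy":0.06,"dz":0,"roll":0,"claw":-1},{"dx":-0.02,"dy":0.09,"dz":0,"roll":0,"claw":-1},{"dx":-0.02,"dy":0.12,"dz":0,"roll":0,"claw":-1},{"dx":-0.03,"dy":0.15,"dz":0,"roll":0,"claw":-1}]}}

```text
clock: 18.62
tcp_pos: [0.5735, -0.2426, 0.0919]
orientation: [0.002, 0.632, 0.775, -0.001]
wrist_force: [0.8, -7.7, -3.2]
finger_gap: 0.0001
grip_force: 4.0
```

{"method": "send_rows", "body": {"increments": [{"dx":-0.01,"dy":0.03,"dz":0,"roll":0,"claw":-1},{"dx":-0.01,"dy":0.06,"dz":0,"roll":0,"claw":-1},{"dx":-0.02,"dy":0.09,"dz":0,"roll":0,"claw":-1},{"dx":-0.02,"dy":0.12,"dz":0,"roll":0,"claw":-1},{"dx":-0.03,"dy":0.15,"dz":0,"roll":0,"claw":-1}]}}

```text
clock: 19.25
tcp_pos: [0.5728, -0.2389, 0.0919]
orientation: [0.002, 0.632, 0.775, -0.001]
wrist_force: [-0.2, -7.8, -3.0]
finger_gap: 0.0001
grip_force: 4.0
```

{"method": "send_rows", "body": {"increments": [{"dx":-0.01,"dy":0.03,"dz":0,"roll":0,"claw":-1},{"dx":-0.01,"dy":0.06,"dz":0,"roll":0,"claw":-1},{"dx":-0.02,"dy":0.09,"dz":0,"roll":0,"claw":-1},{"dx":-0.02,"dy":0.12,"dz":0,"roll":0,"claw":-1},{"dx":-0.03,"dy":0.15,"dz":0,"roll":0,"claw":-1}]}}

```text
clock: 19.88
tcp_pos: [0.572, -0.2351, 0.0919]
orientation: [0.002, 0.632, 0.775, -0.001]
wrist_force: [0.7, -7.3, -3.1]
finger_gap: 0.0001
grip_force: 4.0
```

{"method": "send_rows", "body": {"increments": [{"dx":-0.01,"dy":0.03,"dz":0,"roll":0,"claw":-1},{"dx":-0.01,"dy":0.06,"dz":0,"roll":0,"claw":-1},{"dx":-0.02,"dy":0.09,"dz":0,"roll":0,"claw":-1},{"dx":-0.02,"dy":0.12,"dz":0,"roll":0,"claw":-1},{"dx":-0.03,"dy":0.15,"dz":0,"roll":0,"claw":-1}]}}

```text
clock: 20.5
tcp_pos: [0.5713, -0.2314, 0.0919]
orientation: [0.002, 0.631, 0.775, -0.001]
wrist_force: [0.8, -7.7, -3.3]
finger_gap: 0.0002
grip_force: 4.0
```

{"method": "send_rows", "body": {"increments": [{"dx":-0.01,"dy":0.03,"dz":0,"roll":0,"claw":-1},{"dx":-0.01,"dy":0.06,"dz":0,"roll":0,"claw":-1},{"dx":-0.02,"dy":0.09,"dz":0,"roll":0,"claw":-1},{"dx":-0.02,"dy":0.12,"dz":0,"roll":0,"claw":-1},{"dx":-0.03,"dy":0.15,"dz":0,"roll":0,"claw":-1}]}}

```text
clock: 21.12
tcp_pos: [0.5705, -0.2276, 0.0919]
orientation: [0.002, 0.632, 0.775, -0.001]
wrist_force: [0.7, -7.3, -2.7]
finger_gap: 0.0004
grip_force: 4.0
```

{"method": "send_rows", "body": {"increments": [{"dx":-0.01,"dy":0.03,"dz":0,"roll":0,"claw":-1},{"dx":-0.01,"dy":0.06,"dz":0,"roll":0,"claw":-1},{"dx":-0.02,"dy":0.09,"dz":0,"roll":0,"claw":-1},{"dx":-0.02,"dy":0.12,"dz":0,"roll":0,"claw":-1},{"dx":-0.03,"dy":0.15,"dz":0,"roll":0,"claw":-1}]}}

```text
clock: 21.75
tcp_pos: [0.5697, -0.2239, 0.0919]
orientation: [0.002, 0.632, 0.775, -0.001]
wrist_force: [-0.5, -7.7, -2.3]
finger_gap: -0.0002
grip_force: 4.0
```

{"method": "send_rows", "body": {"increments": [{"dx":-0.01,"dy":0.03,"dz":0,"roll":0,"claw":-1},{"dx":-0.01,"dy":0.06,"dz":0,"roll":0,"claw":-1},{"dx":-0.02,"dy":0.09,"dz":0,"roll":0,"claw":-1},{"dx":-0.02,"dy":0.12,"dz":0,"roll":0,"claw":-1},{"dx":-0.03,"dy":0.15,"dz":0,"roll":0,"claw":-1}]}}

```text
clock: 22.38
tcp_pos: [0.5692, -0.2209, 0.0919]
orientation: [0.002, 0.632, 0.775, -0.002]
wrist_force: [1.8, -12.2, -4.6]
finger_gap: 0.0002
grip_force: 5.7
```

{"method": "send_rows", "body": {"increments": [{"dx":-0.01,"dy":0.03,"dz":0,"roll":0,"claw":-1},{"dx":-0.01,"dy":0.06,"dz":0,"roll":0,"claw":-1},{"dx":-0.02,"dy":0.09,"dz":0,"roll":0,"claw":-1},{"dx":-0.02,"dy":0.12,"dz":0,"roll":0,"claw":-1},{"dx":-0.03,"dy":0.15,"dz":0,"roll":0,"claw":-1}]}}

```text
clock: 23.0
tcp_pos: [0.569, -0.2201, 0.0921]
orientation: [0.004, 0.632, 0.775, -0.004]
wrist_force: [2.3, -19.2, -8.1]
finger_gap: -0.0002
grip_force: 9.7
```

It has jammed about 38 mm after the start, at 19 N. I'll continue in finer steps.

{"method": "send_rows", "body": {"increments": [{"dx":0,"dy":0.01,"dz":0,"roll":0,"claw":-1},{"dx":0,"dy":0.02,"dz":0,"roll":0,"claw":-1},{"dx":-0.01,"dy":0.03,"dz":0,"roll":0,"claw":-1},{"dx":-0.01,"dy":0.04,"dz":0,"roll":0,"claw":-1},{"dx":-0.01,"dy":0.05,"dz":0,"roll":0,"claw":-1}]}}

```text
clock: 23.62
tcp_pos: [0.569, -0.2199, 0.0921]
orientation: [0.005, 0.633, 0.774, -0.004]
wrist_force: [1.7, -21.7, -9.3]
finger_gap: -0.0004
grip_force: 10.8
```

{"method": "send_rows", "body": {"increments": [{"dx":0,"dy":0.01,"dz":0,"roll":0,"claw":-1},{"dx":0,"dy":0.01,"dz":0,"roll":0,"claw":-1},{"dx":0,"dy":0.02,"dz":0,"roll":0,"claw":-1},{"dx":0,"dy":0.02,"dz":0,"roll":0,"claw":-1},{"dx":0,"dy":0.02,"dz":0,"roll":0,"claw":-1}]}}

```text
clock: 24.25
tcp_pos: [0.5689, -0.2199, 0.0921]
orientation: [0.005, 0.633, 0.774, -0.005]
wrist_force: [2.3, -22.7, -9.2]
finger_gap: 0.0
grip_force: 11.2
```

{"method": "send_rows", "body": {"increments": [{"dx":0,"dy":0,"dz":-0.01,"roll":0,"claw":-1},{"dx":0,"dy":0,"dz":-0.02,"roll":0,"claw":-1},{"dx":0,"dy":0.01,"dz":-0.03,"roll":0,"claw":-1},{"dx":0,"dy":0.02,"dz":-0.03,"roll":0,"claw":-1},{"dx":0,"dy":0.02,"dz":-0.03,"roll":0,"claw":-1}]}}

```text
clock: 24.88
tcp_pos: [0.569, -0.2199, 0.0921]
orientation: [0.006, 0.633, 0.774, -0.005]
wrist_force: [-0.1, -22.3, -5.5]
finger_gap: -0.0005
grip_force: 11.5
```

{"method": "send_rows", "body": {"increments": [{"dx":0,"dy":0.01,"dz":-0.01,"roll":0,"claw":-1},{"dx":0,"dy":0.02,"dz":-0.02,"roll":0,"claw":-1},{"dx":0,"dy":0.03,"dz":-0.03,"roll":0,"claw":-1},{"dx":0,"dy":0.03,"dz":-0.03,"roll":0,"claw":-1},{"dx":0,"dy":0.03,"dz":-0.03,"roll":0,"claw":-1}]}}

```text
clock: 25.5
tcp_pos: [0.569, -0.2198, 0.0921]
orientation: [0.006, 0.633, 0.774, -0.005]
wrist_force: [-1.8, -24.8, -2.9]
finger_gap: -0.0001
grip_force: 12.0
```

{"method": "send_rows", "body": {"increments": [{"dx":0,"dy":0,"dz":0,"roll":0,"claw":-1},{"dx":0,"dy":0.01,"dz":0,"roll":0,"claw":-1},{"dx":0,"dy":0.01,"dz":0,"roll":0,"claw":-1},{"dx":0,"dy":0.02,"dz":0,"roll":0,"claw":-1},{"dx":0,"dy":0.02,"dz":0,"roll":0,"claw":-1}]}}

```text
clock: 26.12
tcp_pos: [0.569, -0.2198, 0.0921]
orientation: [0.006, 0.633, 0.774, -0.006]
wrist_force: [-1.8, -26.1, -2.4]
finger_gap: -0.0001
grip_force: 12.6
```

```bash
python3 -c "
from h import *
for i in range(4):
    w=grab('wrist','w5');s=get_state();print(s['clock'],s['tcp_pos'],s['wrist_force'],s['ft_torque'])
"
```

```text
26.175 [ 0.56899806 -0.21976523  0.09209748] [ -1.48285303 -25.76860126  -2.7651543 ] [-5.1191686   0.31322797  0.05594764]
26.225 [ 0.56899914 -0.21976483  0.09210406] [ -1.35397872 -26.77242246  -2.49338112] [-5.04066453  0.32523448  0.07078555]
26.275 [ 0.56897445 -0.21975879  0.09207358] [ -2.32949313 -25.82051873  -2.75940488] [-5.09547713  0.377771   -0.01855717]
26.325 [ 0.56900629 -0.21979507  0.09210596] [ -1.64912614 -26.10529832  -3.01943184] [-5.03879684  0.36275998  0.06381421]
```

The force is 26 N without freeing, so I'll look before going further.

```bash
python3 -c "
from h import *
sc=grab('scene','s5');w=load('w5')
b=cv2.resize(sc['image'][120:260,210:410],(800,560),interpolation=cv2.INTER_CUBIC)
o=np.hstack([cv2.resize(w['image'],(400,250)),cv2.resize(b,(400,280))[:250]])
cv2.imwrite('pics/c5.png',o)"
```

```text
(no output)
```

View pics/c5.png

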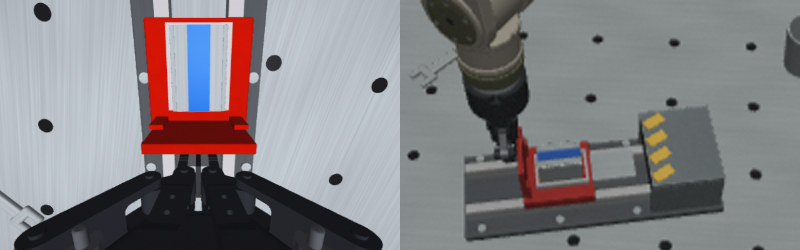

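```bash
python3 -c "
from h import *
s=get_state();print(s['tau'],s['joint_pos'],s['qvel'].round(3),s['wrist_force'])
"
```

```text
[ 15.14705837 -53.04831147  21.99938715   4.56309289   6.75264493
   0.07724464] [-0.49340387  0.44523184 -0.10944126  1.00581949 -0.01358863  0.87779596] [ 0.     0.    -0.001  0.     0.001  0.   ] [ -1.91234223 -26.39671001  -2.43135736]
```

Nothing else is in contact; the carriage is simply jammed. A sideways component of about 7 N has built up, because the push line no longer follows the rail. I'll ease off, remove that side load and push again along the rail axis.

{"method": "send_rows", "body": {"increments": [{"dx":0,"dy":-0.1,"dz":0,"roll":0,"claw":-1},{"dx":-0.04,"dy":-0.2,"dz":0,"roll":0,"claw":-1},{"dx":-0.08,"dy":-0.2,"dz":0,"roll":0,"claw":-1},{"dx":-0.08,"dy":-0.2,"dz":0,"roll":0,"claw":-1},{"dx":-0.08,"dy":-0.2,"dz":0,"roll":0,"claw":-1}]}}

```text
clock: 27.0
tcp_pos: [0.5689, -0.2199, 0.092]
orientation: [0.005, 0.632, 0.775, -0.001]
wrist_force: [5.7, -12.1, -2.4]
finger_gap: 0.0004
grip_force: 6.2
```

{"method": "send_rows", "body": {"increments": [{"dx":0,"dy":0.04,"dz":0,"roll":0,"claw":-1},{"dx":0,"dy":0.08,"dz":0,"roll":0,"claw":-1},{"dx":0,"dy":0.12,"dz":0,"roll":0,"claw":-1},{"dx":0,"dy":0.14,"dz":0,"roll":0,"claw":-1},{"dx":0,"dy":0.14,"dz":0,"roll":0,"claw":-1}]}}

```text
clock: 27.62
tcp_pos: [0.5689, -0.2198, 0.0921]
orientation: [0.007, 0.633, 0.774, -0.004]
wrist_force: [4.6, -21.1, -4.4]
finger_gap: -0.0
grip_force: 11.0
```

The push is now purely along the rail, with 21.6 N along it and about 0 N sideways. I'll add a little.

{"method": "send_rows", "body": {"increments": [{"dx":0,"dy":0.01,"dz":0,"roll":0,"claw":-1},{"dx":0,"dy":0.02,"dz":0,"roll":0,"claw":-1},{"dx":0,"dy":0.03,"dz":0,"roll":0,"claw":-1},{"dx":0,"dy":0.03,"dz":0,"roll":0,"claw":-1},{"dx":0,"dy":0.03,"dz":0,"roll":0,"claw":-1}]}}

```text
clock: 28.25
tcp_pos: [0.569, -0.2198, 0.0921]
orientation: [0.007, 0.633, 0.774, -0.004]
wrist_force: [4.1, -23.7, -5.1]
finger_gap: 0.0003
grip_force: 11.9
```

{"method": "send_rows", "body": {"increments": [{"dx":0,"dy":0.01,"dz":0,"roll":0,"claw":-1},{"dx":0,"dy":0.02,"dz":0,"roll":0,"claw":-1},{"dx":0,"dy":0.03,"dz":0,"roll":0,"claw":-1},{"dx":0,"dy":0.03,"dz":0,"roll":0,"claw":-1},{"dx":0,"dy":0.03,"dz":0,"roll":0,"claw":-1}]}}

```text
clock: 28.88
tcp_pos: [0.5689, -0.2198, 0.0921]
orientation: [0.008, 0.633, 0.774, -0.004]
wrist_force: [3.8, -24.8, -6.1]
finger_gap: 0.0001
grip_force: 12.9
```

{"method": "send_rows", "body": {"increments": [{"dx":0,"dy":0.01,"dz":0,"roll":0,"claw":-1},{"dx":0,"dy":0.02,"dz":0,"roll":0,"claw":-1},{"dx":0,"dy":0.02,"dz":0,"roll":0,"claw":-1},{"dx":0,"dy":0.02,"dz":0,"roll":0,"claw":-1},{"dx":0,"dy":0.02,"dz":0,"roll":0,"claw":-1}]}}

```text
clock: 29.5
tcp_pos: [0.569, -0.2197, 0.0922]
orientation: [0.008, 0.633, 0.774, -0.005]
wrist_force: [4.5, -26.0, -6.4]
finger_gap: 0.0001
grip_force: 13.5
```

I'm at 27 N and still stuck, so I won't go higher. The fingers are lifting the plate by 6 N, which can make the carriage bind. I'll ease off, bias slightly downward, and push again.

{"method": "send_rows", "body": {"increments": [{"dx":0,"dy":-0.08,"dz":0,"roll":0,"claw":-1},{"dx":-0.02,"dy":-0.14,"dz":-0.05,"roll":0,"claw":-1},{"dx":-0.04,"dy":-0.14,"dz":-0.1,"roll":0,"claw":-1},{"dx":-0.04,"dy":-0.14,"dz":-0.12,"roll":0,"claw":-1},{"dx":-0.04,"dy":-0.14,"dz":-0.12,"roll":0,"claw":-1}]}}

```text
clock: 30.12
tcp_pos: [0.569, -0.2198, 0.0918]
orientation: [0.008, 0.632, 0.775, -0.002]
wrist_force: [2.3, -15.0, 10.0]
finger_gap: -0.0001
grip_force: 7.4
```

{"method": "send_rows", "body": {"increments": [{"dx":0,"dy":0.02,"dz":0,"roll":0,"claw":-1},{"dx":-0.01,"dy":0.04,"dz":0,"roll":0,"claw":-1},{"dx":-0.01,"dy":0.06,"dz":0.02,"roll":0,"claw":-1},{"dx":-0.01,"dy":0.08,"dz":0.02,"roll":0,"claw":-1},{"dx":-0.01,"dy":0.1,"dz":0.02,"roll":0,"claw":-1}]}}

```text
clock: 30.75
tcp_pos: [0.569, -0.2198, 0.0919]
orientation: [0.009, 0.633, 0.774, -0.003]
wrist_force: [3.7, -23.0, 4.2]
finger_gap: -0.0004
grip_force: 11.5
```

{"method": "send_rows", "body": {"increments": [{"dx":0,"dy":0.01,"dz":0,"roll":0,"claw":-1},{"dx":0,"dy":0.02,"dz":0,"roll":0,"claw":-1},{"dx":0,"dy":0.03,"dz":0,"roll":0,"claw":-1},{"dx":0,"dy":0.04,"dz":0,"roll":0,"claw":-1},{"dx":0,"dy":0.04,"dz":0,"roll":0,"claw":-1}]}}

```text
clock: 31.38
tcp_pos: [0.569, -0.2198, 0.0919]
orientation: [0.01, 0.633, 0.774, -0.004]
wrist_force: [2.0, -24.5, 3.4]
finger_gap: 0.0002
grip_force: 12.4
```

Still stuck at 24.4 N. I'll check whether the tongue is clear of the hood's mouth, to be sure this is the jam.

```bash
python3 -c "
from h import *
sc=load('s5');u=np.array([np.cos(np.radians(101.6)),np.sin(np.radians(101.6))])
o=np.array([.5642,-.1928])-.007*u
# predicted pixels of tongue tip (origin+38.5+111) and mouth (rail +75) with origin at -91
for z in(.02,.04,.048): print('tip pred',z,proj(sc,[*(o+(.0385+.111)*u),z]))
for z in(.012,.082): print('mouth pred',z,proj(sc,[*(o+.166*u),z]))
for e in (32.,):
  pass
w=load('w5');print('tip in wrist',proj(w,[*(o+.1495*u),.04]), get_state()['clock'])
t=grab('top','t6');sc=grab('scene','s6');print(proj(t,[*(o+.1495*u),.04]),proj(t,[*(o+.166*u),.082]))
o=np.vstack([cv2.resize(sc['image'][160:240,250:390],(770,440),interpolation=cv2.INTER_CUBIC)])
o2=cv2.resize(t['image'][165:255,240:410],(302,160),interpolation=cv2.INTER_CUBIC)
c=np.zeros((600,770,3),np.uint8);c[:440]=o;c[440:,:302]=o2;cv2.imwrite('pics/c6.png',c)"
```

```text
tip pred 0.02 [326.20254301 206.44541113]
tip pred 0.04 [326.25016454 202.60046989]
tip pred 0.048 [326.26961792 201.0300337 ]
mouth pred 0.012 [331.71594223 207.32823561]
mouth pred 0.082 [332.18617735 193.49588899]
tip in wrist [ 317.37772397 -101.92781395] 31.375
[303.60828147 215.53597576] [296.99404879 215.86480784]
```

View pics/c6.png

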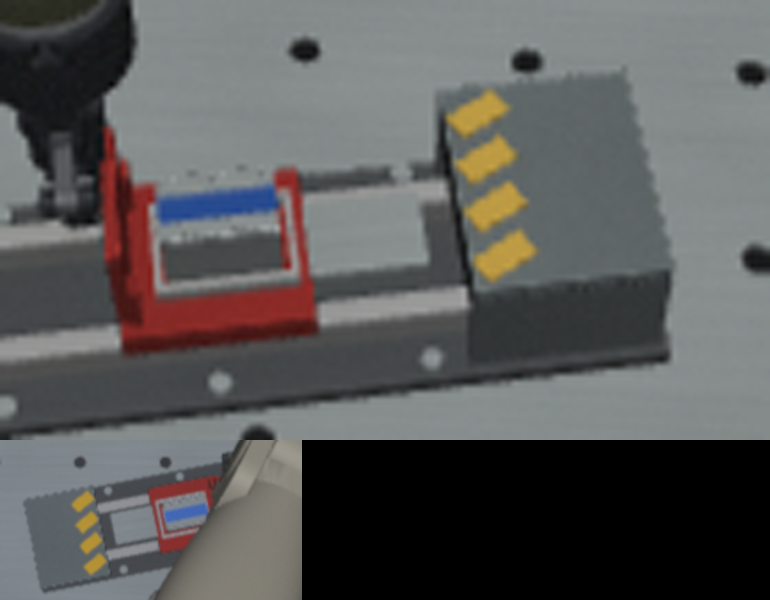

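```bash
python3 -c "
from h import *
sc=load('s6')
for z in(.0,.032,.06,.092,.112,.165): print(z,((proj(sc,[.569,-.2198,z])-[250,160])*5.5).round())
u=np.array([np.cos(np.radians(101.6)),np.sin(np.radians(101.6))]);x=np.array([u[1],-u[0]])
o=np.array([.569,-.2198])+.011*u
for s in(-.04,.04):
  for z in(.05,.112): print('plate',s,z,((proj(sc,[*(o+s*x),z])-[250,160])*5.5).round())
s=get_state();print(s['tcp_pos'],s['finger_gap'],s['wrist_force'])
"
```

```text
0.0 [105. 310.]
0.032 [ 98. 278.]
0.06 [ 91. 248.]
0.092 [ 83. 212.]
0.112 [ 78. 189.]
0.165 [ 64. 123.]
plate -0.04 0.05 [110. 194.]
plate -0.04 0.112 [ 96. 122.]
plate 0.04 0.05 [119. 321.]
plate 0.04 0.112 [105. 253.]
[ 0.56903753 -0.21975405  0.09196562] -0.00022779654021024587 [  2.79860316 -24.38205997   3.90578617]
```

The geometry checks out: the fingertips are at the right height behind the plate, and the tongue is about 25 mm short of the mouth, so this is the jam. With the off-axis loads now small, I'll raise the push in sub-newton steps, staying below 30 N.

{"method": "send_rows", "body": {"increments": [{"dx":0,"dy":0.01,"dz":0,"roll":0,"claw":-1},{"dx":-0.01,"dy":0.02,"dz":0,"roll":0,"claw":-1},{"dx":-0.01,"dy":0.03,"dz":0.01,"roll":0,"claw":-1},{"dx":-0.01,"dy":0.04,"dz":0.01,"roll":0,"claw":-1},{"dx":-0.01,"dy":0.04,"dz":0.01,"roll":0,"claw":-1}]}}

```text
clock: 32.1
tcp_pos: [0.5688, -0.2188, 0.0919]
orientation: [0.009, 0.633, 0.774, -0.004]
wrist_force: [2.7, -22.5, 3.6]
finger_gap: -0.0
grip_force: 11.6
```

It moved 1 mm and the force dropped. I'll continue gently.

{"method": "send_rows", "body": {"increments": [{"dx":0,"dy":0.01,"dz":0,"roll":0,"claw":-1},{"dx":0,"dy":0.02,"dz":0,"roll":0,"claw":-1},{"dx":0,"dy":0.02,"dz":0,"roll":0,"claw":-1},{"dx":-0.01,"dy":0.03,"dz":0,"roll":0,"claw":-1},{"dx":-0.01,"dy":0.03,"dz":0,"roll":0,"claw":-1}]}}

```text
clock: 32.72
tcp_pos: [0.5678, -0.2137, 0.0918]
orientation: [0.007, 0.632, 0.775, -0.001]
wrist_force: [2.3, -12.9, 7.8]
finger_gap: 0.0005
grip_force: 6.6
```

Free. I'll carry on along the rail and take out the vertical bias.

{"method": "send_rows", "body": {"increments": [{"dx":0,"dy":0.01,"dz":0.01,"roll":0,"claw":-1},{"dx":0,"dy":0.02,"dz":0.02,"roll":0,"claw":-1},{"dx":-0.01,"dy":0.04,"dz":0.03,"roll":0,"claw":-1},{"dx":-0.01,"dy":0.06,"dz":0.04,"roll":0,"claw":-1},{"dx":-0.02,"dy":0.08,"dz":0.05,"roll":0,"claw":-1}]}}

```text
clock: 33.35
tcp_pos: [0.5669, -0.2098, 0.0918]
orientation: [0.005, 0.632, 0.775, -0.0]
wrist_force: [4.4, -7.9, 1.8]
finger_gap: 0.0003
grip_force: 4.4
```

{"method": "send_rows", "body": {"increments": [{"dx":-0.01,"dy":0.03,"dz":0,"roll":0,"claw":-1},{"dx":-0.01,"dy":0.06,"dz":0,"roll":0,"claw":-1},{"dx":-0.02,"dy":0.09,"dz":0,"roll":0,"claw":-1},{"dx":-0.02,"dy":0.12,"dz":0,"roll":0,"claw":-1},{"dx":-0.03,"dy":0.15,"dz":0,"roll":0,"claw":-1}]}}

```text
clock: 33.98
tcp_pos: [0.5661, -0.2055, 0.0918]
orientation: [0.005, 0.631, 0.775, -0.0]
wrist_force: [4.7, -8.1, 3.6]
finger_gap: -0.0001
grip_force: 4.0
```

{"method": "send_rows", "body": {"increments": [{"dx":-0.01,"dy":0.03,"dz":0,"roll":0,"claw":-1},{"dx":-0.01,"dy":0.06,"dz":0,"roll":0,"claw":-1},{"dx":-0.02,"dy":0.09,"dz":0,"roll":0,"claw":-1},{"dx":-0.02,"dy":0.12,"dz":0,"roll":0,"claw":-1},{"dx":-0.03,"dy":0.15,"dz":0,"roll":0,"claw":-1}]}}

```text
clock: 34.6
tcp_pos: [0.5653, -0.2018, 0.0918]
orientation: [0.005, 0.631, 0.775, -0.0]
wrist_force: [4.0, -8.4, 2.8]
finger_gap: 0.0
grip_force: 4.0
```

{"method": "send_rows", "body": {"increments": [{"dx":0.01,"dy":0.03,"dz":0,"roll":0,"claw":-1},{"dx":0.01,"dy":0.06,"dz":0,"roll":0,"claw":-1},{"dx":0.02,"dy":0.09,"dz":0,"roll":0,"claw":-1},{"dx":0.02,"dy":0.12,"dz":0,"roll":0,"claw":-1},{"dx":0.01,"dy":0.15,"dz":0,"roll":0,"claw":-1}]}}

```text
clock: 35.22
tcp_pos: [0.5646, -0.1981, 0.0917]
orientation: [0.004, 0.631, 0.775, -0.001]
wrist_force: [1.1, -8.1, 5.3]
finger_gap: -0.0004
grip_force: 4.0
```

{"method": "send_rows", "body": {"increments": [{"dx":-0.01,"dy":0.03,"dz":0,"roll":0,"claw":-1},{"dx":-0.01,"dy":0.06,"dz":0,"roll":0,"claw":-1},{"dx":-0.02,"dy":0.09,"dz":0,"roll":0,"claw":-1},{"dx":-0.02,"dy":0.12,"dz":0,"roll":0,"claw":-1},{"dx":-0.03,"dy":0.15,"dz":0,"roll":0,"claw":-1}]}}

```text
clock: 35.85
tcp_pos: [0.5638, -0.1943, 0.0917]
orientation: [0.004, 0.631, 0.775, -0.001]
wrist_force: [1.5, -7.9, 5.8]
finger_gap: 0.0002
grip_force: 4.1
```

{"method": "send_rows", "body": {"increments": [{"dx":-0.01,"dy":0.03,"dz":0,"roll":0,"claw":-1},{"dx":-0.01,"dy":0.06,"dz":0,"roll":0,"claw":-1},{"dx":-0.02,"dy":0.09,"dz":0,"roll":0,"claw":-1},{"dx":-0.02,"dy":0.12,"dz":0,"roll":0,"claw":-1},{"dx":-0.03,"dy":0.15,"dz":0,"roll":0,"claw":-1}]}}

```text
clock: 36.48
tcp_pos: [0.5631, -0.1906, 0.0917]
orientation: [0.004, 0.631, 0.775, -0.001]
wrist_force: [1.3, -8.1, 5.6]
finger_gap: 0.0001
grip_force: 4.1
```

{"method": "send_rows", "body": {"increments": [{"dx":-0.01,"dy":0.03,"dz":0,"roll":0,"claw":-1},{"dx":-0.01,"dy":0.06,"dz":0,"roll":0,"claw":-1},{"dx":-0.02,"dy":0.09,"dz":0,"roll":0,"claw":-1},{"dx":-0.02,"dy":0.12,"dz":0,"roll":0,"claw":-1},{"dx":-0.03,"dy":0.15,"dz":0,"roll":0,"claw":-1}]}}

```text
clock: 37.1
tcp_pos: [0.5623, -0.1868, 0.0918]
orientation: [0.004, 0.631, 0.775, -0.001]
wrist_force: [1.0, -7.0, 5.8]
finger_gap: -0.0001
grip_force: 4.1
```

{"method": "send_rows", "body": {"increments": [{"dx":-0.01,"dy":0.03,"dz":0.01,"roll":0,"claw":-1},{"dx":-0.01,"dy":0.06,"dz":0.02,"roll":0,"claw":-1},{"dx":-0.02,"dy":0.09,"dz":0.03,"roll":0,"claw":-1},{"dx":-0.02,"dy":0.12,"dz":0.03,"roll":0,"claw":-1},{"dx":-0.03,"dy":0.15,"dz":0.03,"roll":0,"claw":-1}]}}

```text
clock: 37.72
tcp_pos: [0.5615, -0.1828, 0.0918]
orientation: [0.004, 0.631, 0.775, -0.001]
wrist_force: [2.3, -8.1, 0.4]
finger_gap: 0.0003
grip_force: 4.0
```

{"method": "send_rows", "body": {"increments": [{"dx":-0.01,"dy":0.03,"dz":0,"roll":0,"claw":-1},{"dx":-0.01,"dy":0.06,"dz":0,"roll":0,"claw":-1},{"dx":-0.02,"dy":0.09,"dz":0,"roll":0,"claw":-1},{"dx":-0.02,"dy":0.12,"dz":0,"roll":0,"claw":-1},{"dx":-0.03,"dy":0.15,"dz":0,"roll":0,"claw":-1}]}}

```text
clock: 38.35
tcp_pos: [0.5607, -0.179, 0.0918]
orientation: [0.004, 0.631, 0.775, -0.001]
wrist_force: [3.3, -8.2, 2.2]
finger_gap: -0.0
grip_force: 4.0
```

{"method": "send_rows", "body": {"increments": [{"dx":-0.01,"dy":0.03,"dz":0,"roll":0,"claw":-1},{"dx":-0.01,"dy":0.06,"dz":0,"roll":0,"claw":-1},{"dx":-0.02,"dy":0.09,"dz":0,"roll":0,"claw":-1},{"dx":-0.02,"dy":0.12,"dz":0,"roll":0,"claw":-1},{"dx":-0.03,"dy":0.15,"dz":0,"roll":0,"claw":-1}]}}

```text
clock: 38.98
tcp_pos: [0.5599, -0.1752, 0.0918]
orientation: [0.004, 0.631, 0.775, -0.001]
wrist_force: [2.0, -7.5, 2.0]
finger_gap: -0.0001
grip_force: 4.0
```

{"method": "send_rows", "body": {"increments": [{"dx":-0.01,"dy":0.03,"dz":0,"roll":0,"claw":-1},{"dx":-0.01,"dy":0.06,"dz":0,"roll":0,"claw":-1},{"dx":-0.02,"dy":0.09,"dz":0,"roll":0,"claw":-1},{"dx":-0.02,"dy":0.12,"dz":0,"roll":0,"claw":-1},{"dx":-0.03,"dy":0.15,"dz":0,"roll":0,"claw":-1}]}}

```text
clock: 39.6
tcp_pos: [0.5592, -0.1715, 0.0918]
orientation: [0.004, 0.631, 0.775, -0.001]
wrist_force: [2.3, -8.1, 2.5]
finger_gap: 0.0
grip_force: 4.0
```

{"method": "send_rows", "body": {"increments": [{"dx":-0.01,"dy":0.03,"dz":0,"roll":0,"claw":-1},{"dx":-0.01,"dy":0.06,"dz":0,"roll":0,"claw":-1},{"dx":-0.02,"dy":0.09,"dz":0,"roll":0,"claw":-1},{"dx":-0.02,"dy":0.12,"dz":0,"roll":0,"claw":-1},{"dx":-0.03,"dy":0.15,"dz":0,"roll":0,"claw":-1}]}}

```text
clock: 40.22
tcp_pos: [0.5584, -0.1677, 0.0918]
orientation: [0.004, 0.631, 0.775, -0.001]
wrist_force: [2.4, -7.9, 3.0]
finger_gap: 0.0001
grip_force: 4.0
```

{"method": "send_rows", "body": {"increments": [{"dx":-0.01,"dy":0.03,"dz":0,"roll":0,"claw":-1},{"dx":-0.01,"dy":0.06,"dz":0,"roll":0,"claw":-1},{"dx":-0.02,"dy":0.09,"dz":0,"roll":0,"claw":-1},{"dx":-0.02,"dy":0.12,"dz":0,"roll":0,"claw":-1},{"dx":-0.03,"dy":0.15,"dz":0,"roll":0,"claw":-1}]}}

```text
clock: 40.85
tcp_pos: [0.5576, -0.164, 0.0917]
orientation: [0.004, 0.631, 0.775, -0.001]
wrist_force: [2.5, -7.8, 1.1]
finger_gap: 0.0001
grip_force: 4.0
```

{"method": "send_rows", "body": {"increments": [{"dx":-0.01,"dy":0.03,"dz":0,"roll":0,"claw":-1},{"dx":-0.01,"dy":0.06,"dz":0,"roll":0,"claw":-1},{"dx":-0.02,"dy":0.09,"dz":0,"roll":0,"claw":-1},{"dx":-0.02,"dy":0.12,"dz":0,"roll":0,"claw":-1},{"dx":-0.03,"dy":0.15,"dz":0,"roll":0,"claw":-1}]}}

```text
clock: 41.48
tcp_pos: [0.5569, -0.1602, 0.0918]
orientation: [0.004, 0.631, 0.775, -0.001]
wrist_force: [2.5, -7.6, 2.2]
finger_gap: 0.0001
grip_force: 4.0
```

{"method": "send_rows", "body": {"increments": [{"dx":-0.01,"dy":0.03,"dz":0,"roll":0,"claw":-1},{"dx":-0.01,"dy":0.06,"dz":0,"roll":0,"claw":-1},{"dx":-0.02,"dy":0.09,"dz":0,"roll":0,"claw":-1},{"dx":-0.02,"dy":0.12,"dz":0,"roll":0,"claw":-1},{"dx":-0.03,"dy":0.15,"dz":0,"roll":0,"claw":-1}]}}

```text
clock: 42.1
tcp_pos: [0.5564, -0.158, 0.0918]
orientation: [0.005, 0.632, 0.775, -0.002]
wrist_force: [2.5, -13.1, 0.2]
finger_gap: 0.0002
grip_force: 6.4
```

The force stepped to 13 N, which is the buffer touch. I'll press it in gently.

{"method": "send_rows", "body": {"increments": [{"dx":0,"dy":0.02,"dz":0,"roll":0,"claw":-1},{"dx":-0.01,"dy":0.04,"dz":0,"roll":0,"claw":-1},{"dx":-0.01,"dy":0.06,"dz":0,"roll":0,"claw":-1},{"dx":-0.02,"dy":0.08,"dz":0,"roll":0,"claw":-1},{"dx":-0.02,"dy":0.1,"dz":0,"roll":0,"claw":-1}]}}

```text
clock: 42.72
tcp_pos: [0.556, -0.1558, 0.0918]
orientation: [0.005, 0.632, 0.775, -0.002]
wrist_force: [2.0, -13.0, 0.2]
finger_gap: -0.0
grip_force: 6.8
```

{"method": "send_rows", "body": {"increments": [{"dx":0,"dy":0.01,"dz":0,"roll":0,"claw":-1},{"dx":0,"dy":0.02,"dz":0,"roll":0,"claw":-1},{"dx":-0.01,"dy":0.03,"dz":0,"roll":0,"claw":-1},{"dx":-0.01,"dy":0.04,"dz":0,"roll":0,"claw":-1},{"dx":-0.01,"dy":0.05,"dz":0,"roll":0,"claw":-1}]}}

```text
clock: 43.35
tcp_pos: [0.5558, -0.1547, 0.0918]
orientation: [0.005, 0.632, 0.775, -0.002]
wrist_force: [3.4, -13.5, -0.3]
finger_gap: -0.0002
grip_force: 7.1
```

About 4 mm pressed. A final 1 mm, then back off along the rail and rise clear.

{"method": "send_rows", "body": {"increments": [{"dx":0,"dy":0.01,"dz":0,"roll":0,"claw":-1},{"dx":0,"dy":0.02,"dz":0,"roll":0,"claw":-1},{"dx":-0.01,"dy":0.03,"dz":0,"roll":0,"claw":-1},{"dx":-0.01,"dy":0.04,"dz":0,"roll":0,"claw":-1},{"dx":-0.01,"dy":0.04,"dz":0,"roll":0,"claw":-1}]}}

```text
clock: 43.98
tcp_pos: [0.5556, -0.154, 0.0918]
orientation: [0.005, 0.632, 0.775, -0.002]
wrist_force: [2.5, -13.8, -0.4]
finger_gap: 0.0001
grip_force: 7.4
```

{"method": "send_rows", "body": {"increments": [{"dx":0.02,"dy":-0.1,"dz":0,"roll":0,"claw":-1},{"dx":0.05,"dy":-0.25,"dz":0,"roll":0,"claw":-1},{"dx":0.1,"dy":-0.5,"dz":0,"roll":0,"claw":-1},{"dx":0.2,"dy":-1,"dz":0,"roll":0,"claw":-1},{"dx":0.4,"dy":-2,"dz":0,"roll":0,"claw":-1}]}}

```text
clock: 44.6
tcp_pos: [0.5629, -0.1993, 0.0899]
orientation: [-0.0, 0.63, 0.776, -0.0]
wrist_force: [0.9, 0.9, 0.4]
finger_gap: 0.0
grip_force: 0.0
```

{"method": "send_rows", "body": {"increments": [{"dx":0,"dy":-0.4,"dz":1,"roll":0,"claw":-1},{"dx":0,"dy":-0.4,"dz":2.5,"roll":0,"claw":-1},{"dx":0,"dy":-0.4,"dz":4.5,"roll":0,"claw":-1},{"dx":0,"dy":-0.4,"dz":6,"roll":0,"claw":-1},{"dx":0,"dy":-0.4,"dz":6,"roll":0,"claw":-1}]}}

```text
clock: 45.22
tcp_pos: [0.5648, -0.2113, 0.2438]
orientation: [0.004, 0.631, 0.776, 0.001]
wrist_force: [0.0, 0.0, -0.7]
finger_gap: -0.0
grip_force: 0.0
```

```bash
python3 -c "
from h import *
w=grab('wrist','w7');sc=grab('scene','s7');s=get_state();print(s['clock'],s['tcp_pos'],s['wrist_force'])
b=cv2.resize(sc['image'][140:260,225:385],(400,300),interpolation=cv2.INTER_CUBIC)
cv2.imwrite('pics/c7.png',np.hstack([w['image'][0:300,120:520],b]))"
```

```text
45.325 [ 0.56307942 -0.21005754  0.23985922] [ 0.82247876 -0.56279831 -0.54622113]
```

View pics/c7.png

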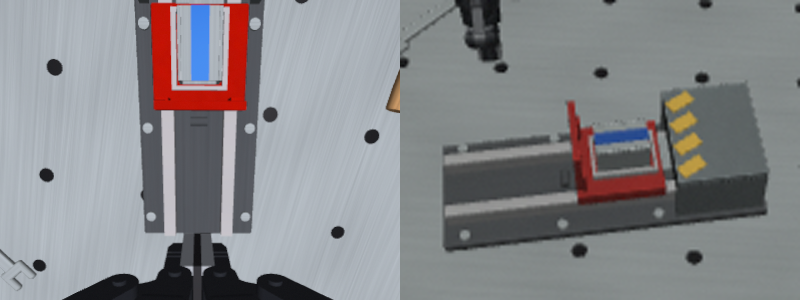

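The carriage is at the hood with the tube seated in its nest, and the robot is clear of everything. I'll hand in.

```bash
python3 -c "
from workcell import hand_in
print(hand_in())"
```

```text
the job is handed in; nothing more can be done
None
```

I handed the job in at 45.3 s with the tube seated in the nest and released, the carriage pushed through the jam and left against the end stop with its buffer pressed about 4–5 mm, and the robot clear; the jam read up to about 27 N before it freed (above the stated 22 N, below the 30 N limit), and the push at the stop read about 14 N.

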